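# Clip the slotted spatula into the utensil rack

## Task

Take the slotted spatula with the orange handle from the cutting board and snap its handle down into the free pair of spring clips on the low utensil rack, pressed fully home in both clips, centred between them and with its blade at the same end as the heads of the tongs and the whisk, then let go. Leave the plain spatula with the black handle on the board where it is.

Things in the scene. Friction and masses are not known exactly. Their poses are not given: they have to be found in the camera images.
- slotted_grip (a point): middle of the slotted spatula's orange handle, on its axis, 11 mm above the fixed cutting board (16 mm thick). Straight round handle, 22 mm diameter, 150 mm long. x points along it to the blade, z up from the blade's upper face; it lies flat. About 0.12 kg, the centre of mass somewhat ahead of the handle's middle
- slotted_blade (a point): middle of its steel blade (90 x 70 x 3 mm, three lengthwise slots), 172 mm ahead of the handle's middle and 9.5 mm below the handle's axis; same axes as slotted_grip
- free_clips (a point): seat for the handle's middle, on the axis, midway between the 2 free clips, 76 mm above the counter; rack fixed. x along the handle to the heads' end, z up. Clips at x=+-45 mm, 14 wide, nothing between for 60 mm down. Sprung jaws open upwards: 62 mm apart 34 mm above the seat, 15 just above it; 8-15 N in all snaps the handle in, onto a rigid stop. Next handles 90 mm off in y
- plain_grip (a point): middle of the black handle of the plain (unslotted) spatula, which stays on the board; same shape, size and axes as the slotted one, about 130 mm beside it

How it is judged:
At the end, for the whole second after the job is handed in: Slotted spatula's handle in both free clips: its middle within 20 mm along the handle, 8 mm across and 6 mm in height of its seat, axis within 7 degrees, blade at the heads' end, released and at rest; plain spatula within 30 mm of its start (x of slotted_grip in the frame of free_clips between -0.02 and 0.02 m and y of slotted_grip in the frame of free_clips between -0.008 and 0.008 m and z of slotted_grip in the frame of free_clips between -0.006 and 0.006 m and angle between the x axis of slotted_grip and the x axis of free_clips, either way round below 0.12 rad and x of slotted_blade in the frame of free_clips above 0.1 m and linear speed of slotted below 0.03 m/s and distance of plain_grip from where it was at the start of the episode below 0.03 m); the robot touches nothing.
It fails at once if the plain spatula is moved or lifted (more than 30 mm) (distance of plain_grip from where it was at the start of the episode above 0.03 m).
It also fails if it takes over 48 s, if anything falls off the work surface, if the arm or the gripper's body presses on something with over 40 N, if the wrist force passes 120 N, or if a joint passes its speed limit or range.

## Robot

A 6-joint arm with a two-finger parallel gripper is mounted at the origin on the work surface. World frame = base frame: x ahead of the robot, y to its left, z up, the work surface at z = 0. Lengths are in m, angles in rad, forces in N, time in s.
With the tool pointing down it reaches from about 0.25 to 0.775 m from the base axis. Payload 4 kg.
Tool frame: the origin (TCP) lies midway between the tips of the shut fingers; the grasp point (between the pads) lies 19 mm behind it; z points along the fingers, y is the line along which they close (so a half turn about z gives the same grasp; the last joint's range is limited). The gripper opens to 85 mm and grips with 20 to 120 N. Pads are 22 mm wide; open, the fingers measure 114 mm over their backs; the gripper's body (76 mm by 85 mm) begins 54 mm behind the grasp point. The pads swing forward as they close: fully open they stand 13 mm farther back than shut.
Start: joints at [1.161, 0.087, 1.371, -0, 1.684, -0.103], TCP at [0.166, 0.524, 0.231] pointing down, gripper open.
Joint ranges: [-3.1, 3.1], [-0.76, 2.03], [0.27, 2.55], [-1.08, 4.22], [0.17, 2.65], [-2.57, 2.57]. Speed limits (rad/s): [2.79, 2.79, 3.14, 3.14, 3.14, 3.14].

## Interface

Orientations are given as a 3x3 rotation matrix whose columns are the frame's x, y, z axes.
In Python, from station import robot gives the robot as it stands. The module is installed in compiled form; this text tells all that it offers.
- The arm moves only by the tool arm_command, never from a script. Its argument "steps" is a list of rows, each a list of 7 numbers: the opening, from 0 (shut) to 1 (fully open), then the shift along the tool's x, y, z as a fraction of full scale, then the turn, a rotation vector about the tool's x, y, z as a fraction of full scale. In form: [[hand, x, y, z, rx, ry, rz], ...]. A call has exactly 10 rows; each row is the pose to reach, as a shift and turn from the pose commanded when the call began, along the tool's axes at that moment; what a row does not reach only later rows make up. Full scale, the value 1, is 0.3 m for a shift and 30 degrees for a turn. A row lasts 1/10 s, in which the tool goes at most 50 mm and 8.59 degrees, less where a joint would pass 70% of its speed; a pose out of reach is approached as far as the arm can. A call with a number of a shift or a turn outside -1 to 1 is refused whole. A call with a gripper value outside its range is refused whole. The fingers move at their own pace and stop on an object; "force" is the grip in N (left out, the last holds). Time passes only in rows, so rows that repeat a pose let the fingers close, or fill a call up. It gives the time, the measured TCP pose, the force, the opening and the grip force at its end, in the units of the state.
- robot.sense(): the state, without advancing time (a new reading comes with each control period).
- robot.read_camera(name): name is "scene" or "top" or "wrist"; returns a dict with "frame" (400x640x3 uint8, red, green, blue), "K" (3x3 intrinsics, pixels), "world_from_camera" (4x4, takes a point from camera to world coordinates). Camera axes: x right, y down, z forward; pixel columns grow to the right and rows downward; lengths in m; the calibration is good to about 2 mm. A picture is of the moment at which its call begins. There is no depth.
- robot.close_job(): hands the job in; it is judged then, once.
The state is a dict: "time": time; "q": joint angles; "dq": joint speeds; "joint_efforts": joint torques, N m; "tool_pos": TCP position; "ee_rot": TCP orientation; "wrist_force": force on the tool from outside, world axes, zero at the start; "moment": the same for the moment, N m; "finger_gap": finger opening in m; "finger_force": force on a finger pad.
Only numpy, scipy, OpenCV 4.12 (cv2) and the standard library are available. Lean on these libraries where they do the work, as an engineer would, in place of code of your own. Each camera call takes 0.05 s, during which the arm holds its last target. There are 200 camera calls.

## Working session

There is one attempt and no reset: what is moved stays moved. The work goes in short steps, Python scripts to look and compute and a tool call to move; the robot and the scene stay as the last step left them, time stands still between calls to the robot, and variables do not carry over. Pictures are saved under pics/ and viewed, at most 10 in all, crops included, and the job is handed in when it is done.

Besides the shell and the picture viewer there is one more tool, called after "Emit:" in YAML: its name, and indented under it one key for each argument. arm_command: Moves the arm, as the interface text tells. Shift numbers are shares of 0.3 m and turn numbers shares of 30 degrees, none past 1 either way. Its arguments: {"type":"object","properties":{"steps":{"type":"array","items":{"type":"array","items":{"type":"number"}}},"force":{"type":"number"}},"required":["steps"]}

```bash
mkdir -p pics; python3 - <<'E'
from station import robot
import cv2,numpy as np
for n in("scene","top"):
    d=robot.read_camera(n); cv2.imwrite(f"pics/{n}0.png",d["frame"][:,:,::-1]); np.savez(f"{n}0.npz",**d)
    print(n,d["K"].round(1).tolist(),d["world_from_camera"].round(3).tolist())
s=robot.sense();print(s)
E
```

```text
scene [[465.0, 0.0, 319.7], [0.0, 465.0, 199.4], [0.0, 0.0, 1.0]] [[0.767, 0.489, -0.416, 1.061], [0.642, -0.598, 0.48, -0.496], [-0.014, -0.635, -0.772, 0.879], [0.0, 0.0, 0.0, 1.0]]
top [[482.5, 0.0, 315.8], [0.0, 482.5, 200.8], [0.0, 0.0, 1.0]] [[-0.021, -0.997, 0.077, 0.546], [-1.0, 0.021, -0.007, -0.003], [0.005, -0.077, -0.997, 1.079], [0.0, 0.0, 0.0, 1.0]]
{'time': 0.1, 'q': array([ 1.16090131e+00,  8.79282440e-02,  1.37212636e+00, -4.02525779e-05,
        1.68362813e+00, -1.03071734e-01]), 'dq': array([ 0.00039314,  0.00091009, -0.00373049,  0.00096474,  0.00135709,
       -0.00010908]), 'joint_efforts': array([ 2.57641586e-03, -3.53014326e+01, -3.14218605e+01, -2.23858437e-04,
        7.92967330e-03,  2.84701048e-05]), 'tool_pos': array([0.16593468, 0.52388774, 0.23021863]), 'ee_rot': array([[-9.53296421e-01,  3.02035262e-01, -7.96242540e-04],
       [ 3.02036261e-01,  9.53294478e-01, -1.93288666e-03],
       [ 1.75253687e-04, -2.08310806e-03, -9.99997815e-01]]), 'wrist_force': array([-0.65368218,  0.27318789,  0.59424744]), 'moment': array([-0.04314884,  0.00178292,  0.00438265]), 'finger_force': 0.0, 'finger_gap': 0.08545106279090675}
```

View pics/top0.png

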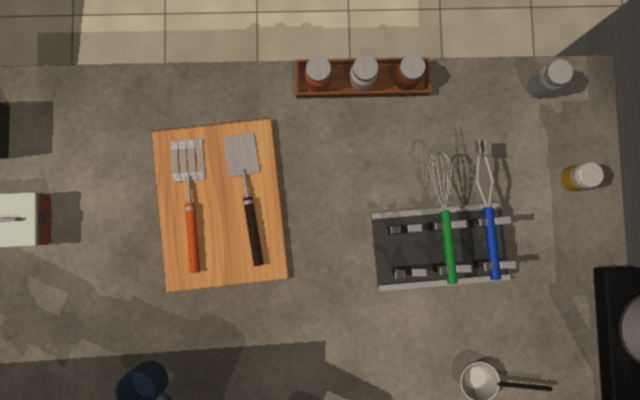

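View pics/scene0.png

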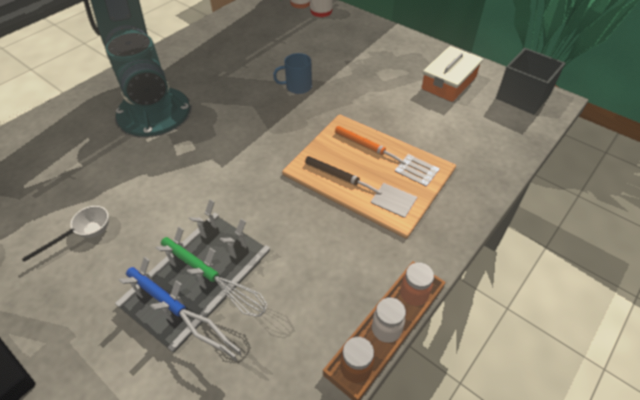

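The top view shows the orange handle at (192,237), blade up (+x), and the black one at (252,230). The free clips are at about (410,228) and (413,271), left of the green whisk (448,247), with heads up (+x). Next I'll measure the handles and zoom on the rack.

```bash
cat > h.py <<'E'
import numpy as np,cv2
def load(n): return dict(np.load(n+".npz"))
def ray(d,u,v):
    T=d["world_from_camera"];r=T[:3,:3]@np.linalg.inv(d["K"])@[u,v,1];return T[:3,3],r
def plane(d,u,v,z):
    o,r=ray(d,u,v);return o+r*(z-o[2])/r[2]
def tri(a,b):
    A=[];B=[]
    P=[]
    for o,r in(a,b):
        r=r/np.linalg.norm(r);M=np.eye(3)-np.outer(r,r);A.append(M);B.append(M@o)
    return np.linalg.solve(sum(A),sum(B))
def proj(d,p):
    c=np.linalg.inv(d["world_from_camera"])@[*p,1];q=d["K"]@c[:3];return q[:2]/q[2]
def mask(d,lo,hi,roi=None):
    h=cv2.cvtColor(d["frame"],cv2.COLOR_RGB2HSV);m=cv2.inRange(h,lo,hi)
    if roi:
        k=np.zeros_like(m);k[roi[1]:roi[3],roi[0]:roi[2]]=255;m&=k
    n,l,s,c=cv2.connectedComponentsWithStats(m);i=1+np.argmax(s[1:,4])
    return (l==i).astype(np.uint8),s[i]
def ends(m):
    c=max(cv2.findContours(m,0,1)[0],key=cv2.contourArea);b=cv2.boxPoints(cv2.minAreaRect(c))
    e=sorted([(np.linalg.norm(b[i]-b[(i+1)%4]),i) for i in range(4)])
    i=e[0][1];return (b[i]+b[(i+1)%4])/2,(b[(i+2)%4]+b[(i+3)%4])/2
E
python3 - <<'E'
from h import *
t,s=load("top0"),load("scene0")
R={"orange":((3,170,90),(12,255,255),(160,190,215,290),(325,115,395,165),.027),
"green":((45,100,30),(80,255,255),(420,190,470,300),(150,220,230,290),.076),
"blue":((105,130,40),(125,255,255),(470,190,510,300),(110,260,200,320),.076)}
for n,(lo,hi,rt,rs,z) in R.items():
    mt,st=mask(t,lo,hi,rt);ms,ss=mask(s,lo,hi,rs)
    et=sorted(ends(mt),key=lambda p:p[1]);es=sorted(ends(ms),key=lambda p:-p[0])
    print(n,st,ss)
    P=[plane(t,*p,z) for p in et];Q=[plane(s,*p,z) for p in es]
    print(" top",np.round(P,4).tolist(),"mid",np.round((P[0]+P[1])/2,4),"L",np.linalg.norm(P[0]-P[1]).round(4),"yaw",np.arctan2(*(P[0]-P[1])[1::-1]).round(4))
    print(" scene",np.round(Q,4).tolist(),"mid",np.round((Q[0]+Q[1])/2,4), "tri",[tri(ray(t,*a),ray(s,*b)).round(4).tolist() for a,b in zip(et,es)])
a=cv2.resize(t["frame"][195:300,365:525],None,fx=5,fy=5,interpolation=2)[:,:,::-1]
b=cv2.resize(s["frame"][195:355,105:285],None,fx=4,fy=3.5,interpolation=2)[:,:,::-1]
cv2.imwrite("pics/a.png",a);cv2.imwrite("pics/b.png",b)
E
```

```text
orange [186 211  14  62 607] [336 126  43  24 243]
 top [[0.6111, 0.2647, 0.027], [0.4783, 0.256, 0.027]] mid [0.5447 0.2604 0.027 ] L 0.1331 yaw 0.0652
 scene [[0.6046, 0.2642, 0.027], [0.4752, 0.2552, 0.027]] mid [0.5399 0.2597 0.027 ] tri [[0.609, 0.2616, 0.0324], [0.4775, 0.2546, 0.029]]
green [440 211  17  73 670] [162 238  56  43 537]
 top [[0.5966, -0.2773, 0.076], [0.4477, -0.2868, 0.076]] mid [ 0.5221 -0.282   0.076 ] L 0.1492 yaw 0.0635
 scene [[0.5941, -0.2792, 0.076], [0.4421, -0.2872, 0.076]] mid [ 0.5181 -0.2832  0.076 ] tri [[0.5956, -0.2783, 0.0766], [0.4469, -0.2871, 0.0803]]
blue [483 208  17  72 659] [127 268  58  47 601]
 top [[0.6016, -0.3679, 0.076], [0.4539, -0.3758, 0.076]] mid [ 0.5278 -0.3719  0.076 ] L 0.1479 yaw 0.0534
 scene [[0.6007, -0.3689, 0.076], [0.4483, -0.3773, 0.076]] mid [ 0.5245 -0.3731  0.076 ] tri [[0.6012, -0.3684, 0.0761], [0.4529, -0.3764, 0.0797]]
```

View pics/a.png

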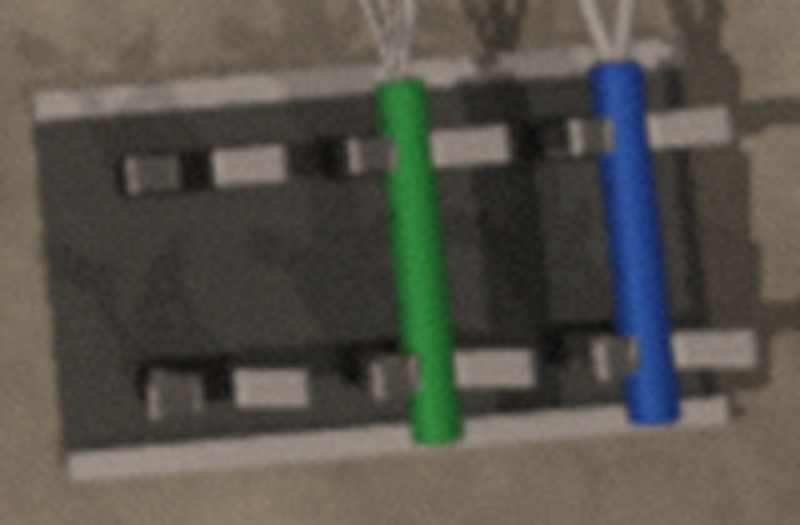

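View pics/b.png

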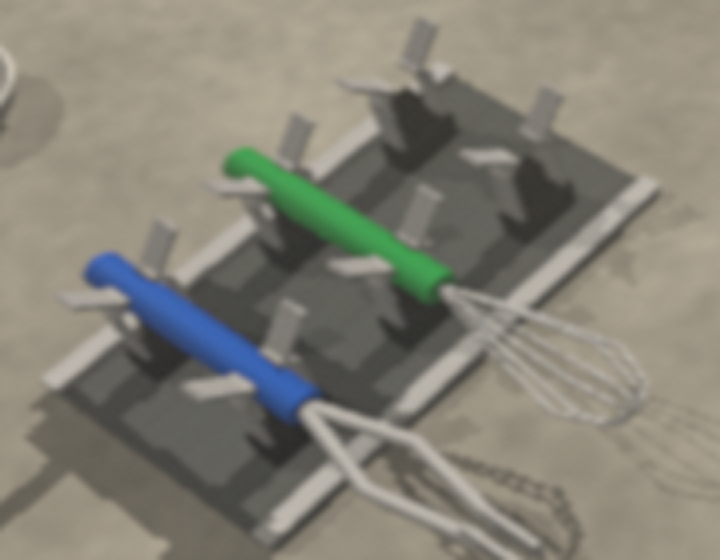

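Crop a shows the free clips' jaw tips: upper clip from 123 to 287 at row 168, lower from 147 to 310 at row 388. That gives tip centres of about (406,228.6) and (410.7,272.6) in full-image pixels. Crop b confirms the free slot is the pair farthest from the blue tongs.

```bash
python3 - <<'E'
from h import *
from station import robot
t=load("top0");s=load("scene0")
for n,c in {"free":((205,168),(228.5,388)),"green":((428.5,148),(452,371)),"blue":((650,130),(674,350))}.items():
    P=[plane(t,365+u/5,195+v/5,.11) for u,v in c];d=P[0]-P[1]
    print(n,np.round(P,4).tolist(),"mid",((P[0]+P[1])/2).round(4),"L",np.linalg.norm(d).round(4),"yaw",np.arctan2(d[1],d[0]).round(4))
# scene tips of free clips: (back left, back right, front left, front right)
for u,v in((338,85),(428,22),(462,155),(548,92)): print(plane(s,105+u/4,195+v/3.5,.11).round(4))
for hi in (120,90):
    for V in (90,60):
        m,st=mask(t,(0,hi,V),(9,255,255),(180,195,208,290)); P=[plane(t,*p,.027) for p in sorted(ends(m),key=lambda p:p[1])];print(hi,V,st,np.round(P,4).tolist())
print(cv2.cvtColor(t["frame"],cv2.COLOR_RGB2HSV)[200:214,190].tolist())
w=robot.read_camera("wrist");cv2.imwrite("pics/w0.png",w["frame"][:,:,::-1]);T=w["world_from_camera"]
S=robot.sense();print((S["ee_rot"].T@T[:3,:3]).round(3).tolist(),(S["ee_rot"].T@(T[:3,3]-S["tool_pos"])).round(3),w["K"].round(0).tolist())
g=np.array([.552,.2605,.027]);print("to grip in tool axes/0.3:",(S["ee_rot"].T@(g-S["tool_pos"])/.3).round(3))
E
```

```text
free [[0.5612, -0.189, 0.11], [0.4735, -0.1953, 0.11]] mid [ 0.5174 -0.1921  0.11  ] L 0.088 yaw 0.0714
green [[0.5674, -0.2792, 0.11], [0.4783, -0.2848, 0.11]] mid [ 0.5228 -0.282   0.11  ] L 0.0892 yaw 0.0628
blue [[0.5727, -0.3687, 0.11], [0.4847, -0.3739, 0.11]] mid [ 0.5287 -0.3713  0.11  ] L 0.0882 yaw 0.0595
[ 0.4717 -0.2299  0.11  ]
[ 0.4715 -0.1677  0.11  ]
[ 0.5592 -0.2231  0.11  ]
[ 0.5601 -0.1642  0.11  ]
120 90 [188 210  11  62 235] [[0.6133, 0.2624, 0.027], [0.4804, 0.2522, 0.027]]
120 60 [188 210  11  62 240] [[0.6133, 0.2624, 0.027], [0.4804, 0.2522, 0.027]]
90 90 [186 209  13  63 238] [[0.6145, 0.2655, 0.027], [0.4806, 0.2497, 0.027]]
90 60 [186 209  13  63 243] [[0.6145, 0.2653, 0.027], [0.4806, 0.2495, 0.027]]
[[15, 50, 113], [11, 53, 115], [13, 68, 113], [9, 148, 124], [9, 199, 158], [9, 190, 169], [10, 132, 155], [10, 62, 139], [10, 44, 139], [12, 61, 143], [9, 147, 166], [9, 197, 177], [10, 211, 179], [10, 220, 174]]
[[0.001, -0.963, -0.27], [1.0, 0.001, -0.0], [0.0, -0.27, 0.963]] [ 0.069  0.001 -0.143] [[309.0, 0.0, 321.0], [0.0, 309.0, 201.0], [0.0, 0.0, 1.0]]
to grip in tool axes/0.3: [-1.492 -0.447  0.679]
```

Emit:
arm_command:
  steps:
    - [1,-0.1,-0.03,0,0,0,-0.08]
    - [1,-0.2,-0.06,0,0,0,-0.16]
    - [1,-0.3,-0.09,0,0,0,-0.24]
    - [1,-0.4,-0.12,0,0,0,-0.32]
    - [1,-0.5,-0.15,0,0,0,-0.4]
    - [1,-0.6,-0.18,0,0,0,-0.48]
    - [1,-0.7,-0.21,0,0,0,-0.56]
    - [1,-0.8,-0.24,0,0,0,-0.64]
    - [1,-0.9,-0.27,0,0,0,-0.71]
    - [1,-1,-0.3,0,0,0,-0.71]
  force: 80

```text
time: 1.15
tool_pos: [0.4257, 0.347, 0.2309]
ee_rot: [[-0.998, -0.065, -0.001], [-0.065, 0.998, -0.0], [0.001, -0.0, -1.0]]
wrist_force: [-0.2, -0.1, -0.2]
finger_gap: 0.0852
finger_force: 0.0
```

```bash
cat >> h.py <<'E'
def go(S,p,yaw=.065):
    R=S["ee_rot"];Rd=np.array([[-np.cos(yaw),-np.sin(yaw),0],[-np.sin(yaw),np.cos(yaw),0],[0,0,-1.]])
    from scipy.spatial.transform import Rotation as Q
    print("t",S["time"],"pos",S["tool_pos"].round(4),"F",S["wrist_force"].round(1),"shift",(R.T@(np.array(p)-S["tool_pos"])/.3).round(3),"turn",(np.degrees(Q.from_matrix(R.T@Rd).as_rotvec())/30).round(3))
E
python3 - <<'E'
from h import *
from station import robot
go(robot.sense(),[.553,.261,.018])
E
```

```text
t 1.15 pos [0.4257 0.347  0.2309] F [-0.2 -0.1 -0.2] shift [-0.405 -0.314  0.709] turn [-0.    -0.001  0.001]
```

Emit:
arm_command:
  steps:
    - [1,-0.08,-0.06,0.03,0,0,0]
    - [1,-0.16,-0.12,0.06,0,0,0]
    - [1,-0.24,-0.18,0.1,0,0,0]
    - [1,-0.32,-0.25,0.15,0,0,0]
    - [1,-0.37,-0.29,0.2,0,0,0]
    - [1,-0.405,-0.315,0.25,0,0,0]
    - [1,-0.405,-0.315,0.27,0,0,0]
    - [1,-0.405,-0.315,0.27,0,0,0]
    - [1,-0.405,-0.315,0.27,0,0,0]
    - [1,-0.405,-0.315,0.27,0,0,0]

```text
time: 2.15
tool_pos: [0.5521, 0.2626, 0.1517]
ee_rot: [[-0.998, -0.066, 0.002], [-0.066, 0.998, 0.001], [-0.002, 0.001, -1.0]]
wrist_force: [-0.4, 0.4, 0.0]
finger_gap: 0.0857
finger_force: 0.0
```

```bash
python3 - <<'E'
from h import *
from station import robot
S=robot.sense();go(S,[.553,.261,.018])
w=robot.read_camera("wrist");np.savez("w1.npz",**w);cv2.imwrite("pics/w1.png",w["frame"][:,:,::-1])
m,st=mask(w,(2,150,60),(11,255,255));print(st,[ (e,plane(w,*e,.027).round(4)) for e in ends(m)])
for p in((.628,.266,.027),(.553,.261,.027),(.478,.256,.027)):print(proj(w,p))
E
```

```text
t 2.15 pos [0.5521 0.2626 0.1517] F [-0.4  0.4  0. ] shift [-0.002 -0.006  0.446] turn [0.002 0.004 0.003]
[ 612  211   28  104 1553] [(array([625.5, 211. ], dtype=float32), array([0.5502, 0.5414, 0.027 ])), (array([625.5, 314. ], dtype=float32), array([0.6566, 0.5778, 0.027 ]))]
[317.83531773 269.66097401]
[317.68676976 193.94845207]
[317.51449628 106.14341849]
```

View pics/w1.png

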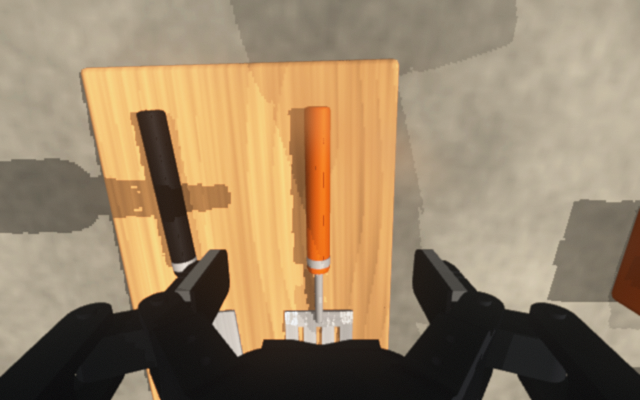

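The wrist view shows the orange handle running from (317,106) to (318,274). My model predicts 106 to 270, so the measurement holds. Descending.

Emit:
arm_command:
  steps:
    - [1,-0.002,-0.002,0.06,0,0,0]
    - [1,-0.004,-0.005,0.12,0,0,0]
    - [1,-0.006,-0.005,0.18,0,0,0]
    - [1,-0.006,-0.005,0.24,0,0,0]
    - [1,-0.006,-0.005,0.3,0,0,0]
    - [1,-0.006,-0.005,0.36,0,0,0]
    - [1,-0.006,-0.005,0.4,0,0,0]
    - [1,-0.006,-0.005,0.43,0,0,0]
    - [1,-0.006,-0.005,0.445,0,0,0]
    - [1,-0.006,-0.005,0.445,0,0,0]

```text
time: 3.2
tool_pos: [0.5541, 0.2603, 0.0166]
ee_rot: [[-0.998, -0.065, -0.0], [-0.065, 0.998, -0.0], [0.0, 0.0, -1.0]]
wrist_force: [-0.5, -0.4, 0.5]
finger_gap: 0.0857
finger_force: 0.0
```

```bash
python3 - <<'E'
from h import *
from station import robot
go(robot.sense(),[.554,.261,.018])
E
```

```text
t 3.2 pos [0.5541 0.2603 0.0166] F [-0.5 -0.4  0.5] shift [ 0.     0.003 -0.005] turn [ 0.    -0.001  0.   ]
```

Close, raising 1.5 mm for board clearance.

Emit:
arm_command:
  steps:
    - [1,0,0,-0.005,0,0,0]
    - [0.5,0,0,-0.005,0,0,0]
    - [0,0,0,-0.005,0,0,0]
    - [0,0,0,-0.005,0,0,0]
    - [0,0,0,-0.005,0,0,0]
    - [0,0,0,-0.005,0,0,0]
    - [0,0,0,-0.005,0,0,0]
    - [0,0,0,-0.005,0,0,0]
    - [0,0,0,-0.005,0,0,0]
    - [0,0,0,-0.005,0,0,0]
  force: 80

```text
time: 4.2
tool_pos: [0.5545, 0.2602, 0.0188]
ee_rot: [[-0.998, -0.065, 0.001], [-0.065, 0.998, 0.0], [-0.001, 0.0, -1.0]]
wrist_force: [-0.4, -1.1, 3.8]
finger_gap: 0.019
finger_force: 78.7
```

```bash
python3 - <<'E'
from h import *
from station import robot
S=robot.sense();go(S,[.554,.261,.018]);print(S["finger_gap"],S["finger_force"],S["moment"])
E
```

```text
t 4.2 pos [0.5545 0.2602 0.0188] F [-0.4 -1.1  3.8] shift [0.002 0.003 0.003] turn [ 0.001  0.002 -0.   ]
0.018959764347223875 78.67909669876099 [-0.05782416  0.03804755 -0.06383366]
```

Emit:
arm_command:
  steps:
    - [0,0,0,-0.02,0,0,0]
    - [0,0,0,-0.05,0,0,0]
    - [0,0,0,-0.1,0,0,0]
    - [0,0,0,-0.17,0,0,0]
    - [0,0,0,-0.25,0,0,0]
    - [0,0,0,-0.33,0,0,0]
    - [0,0,0,-0.4,0,0,0]
    - [0,0,0,-0.46,0,0,0]
    - [0,0,0,-0.5,0,0,0]
    - [0,0,0,-0.5,0,0,0]

```text
time: 5.2
tool_pos: [0.5554, 0.2606, 0.1716]
ee_rot: [[-0.998, -0.065, 0.005], [-0.065, 0.998, 0.002], [-0.005, 0.002, -1.0]]
wrist_force: [0.5, 0.2, -1.3]
finger_gap: 0.0191
finger_force: 78.5
```

```bash
python3 - <<'E'
from h import *
from station import robot
S=robot.sense();go(S,[.517,-.193,.17],.063);print(S["finger_gap"],S["finger_force"],S["moment"],S["q"].round(2))
w=robot.read_camera("wrist");np.savez("w2.npz",**w)
s=robot.read_camera("scene");np.savez("s2.npz",**s)
a=cv2.resize(w["frame"],(500,312));b=cv2.resize(s["frame"][20:220,280:520],(300,250),interpolation=2)
o=np.zeros((312,800,3),np.uint8);o[:,:500]=a;o[:250,500:]=b;cv2.imwrite("pics/w2.png",o[:,:,::-1])
E
```

```text
t 5.2 pos [0.5554 0.2606 0.1716] F [ 0.5  0.2 -1.3] shift [ 0.226 -1.5    0.002] turn [0.003 0.01  0.004]
0.019059602219489918 78.5326087474823 [-0.01879559  0.04269609 -0.00079019] [ 0.35  0.24  1.31  0.    1.58 -1.29]
```

View pics/w2.png

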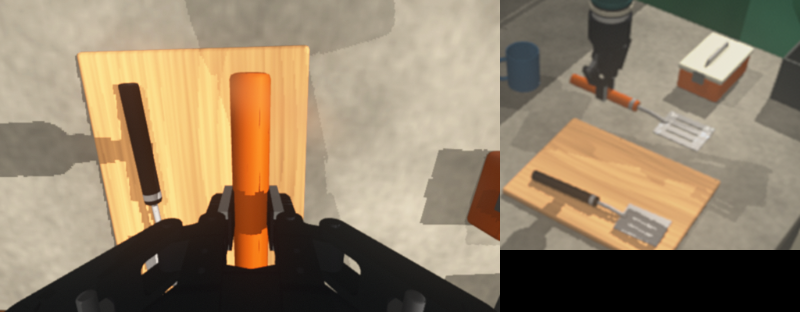

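The handle hangs level in the grip with the blade toward +x, and the plain spatula hasn't moved. Transferring.

Emit:
arm_command:
  steps:
    - [0,0.02,-0.04,0,0,0,0]
    - [0,0.05,-0.12,0,0,0,0]
    - [0,0.09,-0.22,0,0,0,0]
    - [0,0.13,-0.33,0,0,0,0]
    - [0,0.17,-0.44,0,0,0,0]
    - [0,0.2,-0.55,0,0,0,0]
    - [0,0.22,-0.66,0,0,0,0]
    - [0,0.226,-0.77,0,0,0,0]
    - [0,0.226,-0.88,0,0,0,0]
    - [0,0.226,-0.98,0,0,0,0]

```text
time: 6.3
tool_pos: [0.504, -0.0396, 0.1669]
ee_rot: [[-0.998, -0.064, -0.003], [-0.064, 0.998, -0.0], [0.003, 0.0, -1.0]]
wrist_force: [0.2, -0.2, -0.8]
finger_gap: 0.0188
finger_force: 78.5
```

```bash
python3 - <<'E'
from h import *
from station import robot
go(robot.sense(),[.517,-.193,.17],.063)
E
```

```text
t 6.3 pos [ 0.504  -0.0396  0.1669] F [ 0.2 -0.2 -0.8] shift [-0.011 -0.513 -0.01 ] turn [ 0.    -0.005  0.002]
```

Emit:
arm_command:
  steps:
    - [0,0,-0.08,0,0,0,0]
    - [0,0,-0.16,0,0,0,0]
    - [0,-0.005,-0.24,0,0,0,0]
    - [0,-0.005,-0.32,0,0,0,0]
    - [0,-0.01,-0.39,0,0,0,0]
    - [0,-0.01,-0.45,0,0,0,0]
    - [0,-0.01,-0.49,0,0,0,0]
    - [0,-0.01,-0.515,0,0,0,0]
    - [0,-0.01,-0.515,0,0,0,0]
    - [0,-0.01,-0.515,0,0,0,0]

```text
time: 7.3
tool_pos: [0.5186, -0.1911, 0.1682]
ee_rot: [[-0.998, -0.065, -0.0], [-0.065, 0.998, 0.001], [0.0, 0.001, -1.0]]
wrist_force: [0.5, 0.7, -1.2]
finger_gap: 0.019
finger_force: 78.5
```

```bash
python3 - <<'E'
from h import *
from station import robot
S=robot.sense();go(S,[.517,-.193,.17],.063)
w=robot.read_camera("wrist");np.savez("w3.npz",**w);t=robot.read_camera("top");np.savez("t3.npz",**t)
R,p=S["ee_rot"],S["tool_pos"]
m,st=mask(w,(2,150,60),(16,255,255),(220,60,420,330));print("held",st)
for v in range(st[1],st[1]+170,20):
    c=np.where(m[v])[0];print(v,c.min(),c.max(),end="; ")
print("\npred back end axis",proj(w,p+R@[.075,0,-.008]),"sides at .05",[proj(w,p+R@[.05,y,-.008]).round(1) for y in(-.011,.011)],[proj(w,p+R@[.03,y,-.008]).round(1) for y in(-.011,.011)])
c=np.cos(.063),np.sin(.063)
for sx in(-.045,.045):
    for sy in(-.031,.031):print("tip pred",proj(w,np.array([.517+c[0]*sx-c[1]*sy,-.193+c[1]*sx+c[0]*sy,.11])).round(1))
cv2.imwrite("pics/w3.png",w["frame"][:,:,::-1])
E
```

```text
t 7.3 pos [ 0.5186 -0.1911  0.1682] F [ 0.5  0.7 -1.2] shift [ 0.006 -0.006 -0.006] turn [ 0.001 -0.     0.005]
held [ 295   93   52  237 7779]
93 312 333; 113 296 345; 133 295 345; 153 296 345; 173 296 345; 193 297 344; 213 297 344; 233 297 344; 253 299 342; 
pred back end axis [318.71415018  97.28356822] sides at .05 [array([293.6, 157.5]), array([343.9, 157.6])] [array([294.6, 201.6]), array([343. , 201.6])]
tip pred [268.7 148.6]
tip pred [364.6 148.9]
tip pred [273.9 273.8]
tip pred [359.5 274. ]
```

View pics/w3.png

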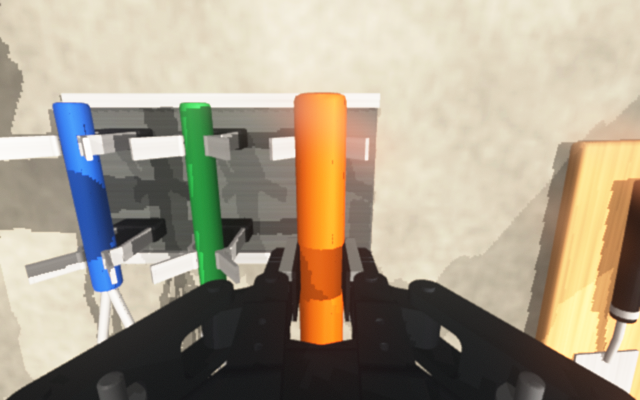

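The held handle is level at image x≈320.5. The back clip's tips are at (269,148) and (368,149), centred at 318.5, so I shift about 2 mm in -y and descend to just above engagement.

Emit:
arm_command:
  steps:
    - [0,0,-0.006,0.02,0,0,0]
    - [0,0,-0.006,0.05,0,0,0]
    - [0,0,-0.006,0.08,0,0,0]
    - [0,0,-0.006,0.11,0,0,0]
    - [0,0,-0.006,0.14,0,0,0]
    - [0,0,-0.006,0.17,0,0,0]
    - [0,0,-0.006,0.2,0,0,0]
    - [0,0,-0.006,0.22,0,0,0]
    - [0,0,-0.006,0.23,0,0,0]
    - [0,0,-0.006,0.23,0,0,0]
  force: 100

```text
time: 8.4
tool_pos: [0.5186, -0.1933, 0.0988]
ee_rot: [[-0.998, -0.065, -0.001], [-0.065, 0.998, 0.0], [0.001, 0.0, -1.0]]
wrist_force: [0.2, -0.4, -1.2]
finger_gap: 0.0186
finger_force: 100.0
```

```bash
python3 - <<'E'
from h import *
from station import robot
S=robot.sense();go(S,[.518,-.193,.068],.063);R,p=S["ee_rot"],S["tool_pos"]
w=robot.read_camera("wrist")
c=np.cos(.063),np.sin(.063)
for sx in(-.045,):
    for sy in(-.031,.031):print("tip pred",proj(w,np.array([.517+c[0]*sx-c[1]*sy,-.193+c[1]*sx+c[0]*sy,.11])).round(1))
a=cv2.resize(w["frame"][60:360,170:470],(600,600),interpolation=2);cv2.imwrite("pics/w4.png",a[:,:,::-1])
E
```

```text
t 8.4 pos [ 0.5186 -0.1933  0.0988] F [ 0.2 -0.4 -1.2] shift [0.002 0.001 0.103] turn [ 0.001 -0.001  0.004]
tip pred [247.8 166.4]
tip pred [392.  166.8]
```

View pics/w4.png

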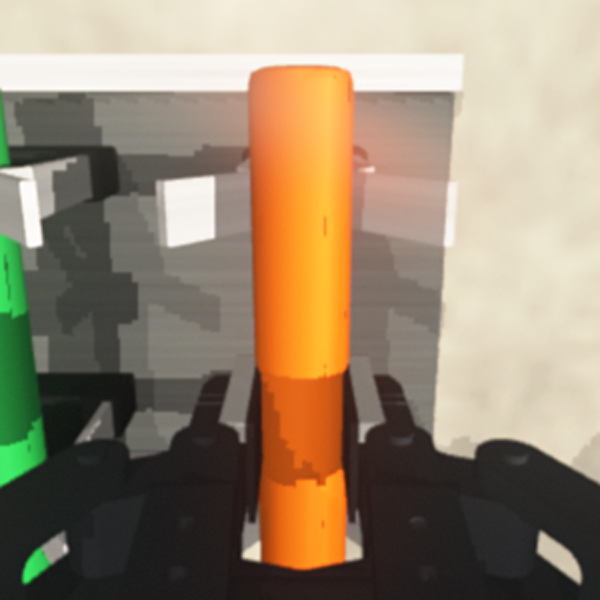

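The jaw tips now sit at about 248 and 399 (centre 323) with the handle at 320.5, so I shift 0.7 mm in +y. Then I press to the seat.

Emit:
arm_command:
  steps:
    - [0,0,0.002,0.015,0,0,0]
    - [0,0,0.003,0.03,0,0,0]
    - [0,0,0.003,0.045,0,0,0]
    - [0,0,0.003,0.06,0,0,0]
    - [0,0,0.003,0.07,0,0,0]
    - [0,0,0.003,0.08,0,0,0]
    - [0,0,0.003,0.09,0,0,0]
    - [0,0,0.003,0.1,0,0,0]
    - [0,0,0.003,0.105,0,0,0]
    - [0,0,0.003,0.105,0,0,0]

```text
time: 9.45
tool_pos: [0.5182, -0.1923, 0.0674]
ee_rot: [[-0.998, -0.065, -0.001], [-0.065, 0.998, 0.001], [0.001, 0.001, -1.0]]
wrist_force: [-1.4, 0.6, 1.1]
finger_gap: 0.0182
finger_force: 101.1
```

```bash
python3 - <<'E'
from h import *
from station import robot
S=robot.sense();go(S,[.518,-.193,.068],.063);print(S["moment"],S["finger_gap"])
E
```

```text
t 9.45 pos [ 0.5182 -0.1923  0.0674] F [-1.4  0.6  1.1] shift [ 0.001 -0.002 -0.002] turn [ 0.001 -0.002  0.004]
[0.01561052 0.16102508 0.01793917] 0.01816053374915031
```

Emit:
arm_command:
  steps:
    - [0,0,0,0.003,0,0,0]
    - [0,0,0,0.006,0,0,0]
    - [0,0,0,0.008,0,0,0]
    - [0,0,0,0.01,0,0,0]
    - [0,0,0,0.01,0,0,0]
    - [0,0,0,0.01,0,0,0]
    - [0,0,0,0.01,0,0,0]
    - [0,0,0,0.01,0,0,0]
    - [0,0,0,0.01,0,0,0]
    - [0,0,0,0.01,0,0,0]

```text
time: 10.45
tool_pos: [0.5183, -0.1924, 0.0672]
ee_rot: [[-0.998, -0.065, -0.0], [-0.065, 0.998, -0.0], [0.0, 0.0, -1.0]]
wrist_force: [-6.4, 2.7, 13.0]
finger_gap: 0.0185
finger_force: 101.8
```

```bash
python3 - <<'E'
from h import *
from station import robot
S=robot.sense();go(S,[.518,-.193,.068],.063);print(S["moment"],S["finger_gap"])
E
```

```text
t 10.45 pos [ 0.5183 -0.1924  0.0672] F [-6.4  2.7 13. ] shift [ 0.001 -0.002 -0.003] turn [ 0.    -0.001  0.004]
[ 0.43601646  1.10341136 -0.00302484] 0.018464843266654634
```

Emit:
arm_command:
  steps:
    - [0,0,0,0.003,0,0,0]
    - [0,0,0,0.006,0,0,0]
    - [0,0,0,0.008,0,0,0]
    - [0,0,0,0.008,0,0,0]
    - [0,0,0,0.008,0,0,0]
    - [0,0,0,0.004,0,0,0]
    - [0,0,0,-0.002,0,0,0]
    - [0,0,0,-0.008,0,0,0]
    - [0,0,0,-0.01,0,0,0]
    - [0,0,0,-0.01,0,0,0]

```text
time: 11.45
tool_pos: [0.5188, -0.1925, 0.0674]
ee_rot: [[-0.998, -0.065, -0.0], [-0.065, 0.998, 0.0], [0.0, 0.0, -1.0]]
wrist_force: [0.0, -0.9, 1.1]
finger_gap: 0.0183
finger_force: 101.0
```

Emit:
arm_command:
  steps:
    - [0.2,0,0,0,0,0,0]
    - [0.5,0,0,0,0,0,0]
    - [0.8,0,0,0,0,0,0]
    - [0.8,0,0,0,0,0,0]
    - [0.8,0,0,0,0,0,0]
    - [0.8,0,0,0,0,0,0]
    - [0.8,0,0,0,0,0,0]
    - [0.8,0,0,0,0,0,0]
    - [0.8,0,0,0,0,0,0]
    - [0.8,0,0,0,0,0,0]

```text
time: 12.45
tool_pos: [0.5187, -0.1925, 0.0678]
ee_rot: [[-0.998, -0.065, 0.0], [-0.065, 0.998, 0.0], [-0.0, 0.0, -1.0]]
wrist_force: [-0.0, 0.5, -0.4]
finger_gap: 0.0685
finger_force: 0.0
```

Emit:
arm_command:
  steps:
    - [0.8,0,0,-0.03,0,0,0]
    - [0.8,0,0,-0.06,0,0,0]
    - [0.8,0,0,-0.1,0,0,0]
    - [0.8,0,0,-0.15,0,0,0]
    - [0.8,0,0,-0.21,0,0,0]
    - [0.8,0,0,-0.28,0,0,0]
    - [0.8,0,0,-0.35,0,0,0]
    - [0.8,0,0,-0.41,0,0,0]
    - [0.8,0,0,-0.45,0,0,0]
    - [0.8,0,0,-0.45,0,0,0]

```text
time: 13.45
tool_pos: [0.5198, -0.1931, 0.2062]
ee_rot: [[-0.998, -0.065, 0.005], [-0.065, 0.998, -0.002], [-0.005, -0.003, -1.0]]
wrist_force: [0.3, 0.6, -0.5]
finger_gap: 0.0683
finger_force: 0.0
```

```bash
python3 - <<'E'
from h import *
from station import robot
S=robot.sense();go(S,[.518,-.193,.068],.063)
w=robot.read_camera("wrist");s=robot.read_camera("scene")
for d,n,x in((w,"wrist",1),(s,"scene",1)):
    print(n,[proj(d,[.517+a*.998,-.192+a*.063,.076]).round(1).tolist() for a in(-.075,.075)])
a=cv2.resize(w["frame"],(500,312));b=cv2.resize(s["frame"][170:350,105:285],(300,300),interpolation=2)
o=np.zeros((312,800,3),np.uint8);o[:,:500]=a;o[:300,500:]=b;cv2.imwrite("pics/w5.png",o[:,:,::-1])
m,st=mask(w,(2,150,60),(16,255,255),(200,40,440,380));print(st,[plane(w,*e,.076).round(4).tolist() for e in ends(m)])
E
```

```text
t 13.45 pos [ 0.5198 -0.1931  0.2062] F [ 0.3  0.6 -0.5] shift [0.008 0.002 0.461] turn [-0.005  0.01   0.004]
wrist [[321.8, 101.5], [321.3, 263.0]]
scene [[196.1, 212.4], [247.0, 245.8]]
[ 310  103   25  151 1787] [[0.4429, -0.1951, 0.076], [0.5815, -0.1922, 0.076]]
```

View pics/w5.png

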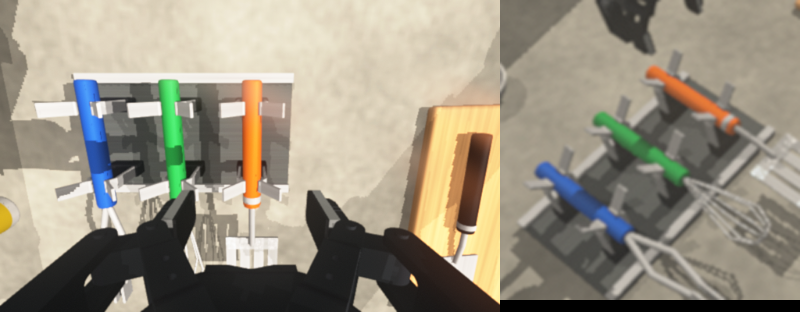

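The orange handle sits in both clips, level with the others and aligned with them, blade at the heads' end. Its back end measures x=0.443, against 0.442 expected. The gripper is clear, so I'm handing in.

```bash
python3 -c "
from station import robot
print(robot.close_job())"
```

```text
the job is handed in; nothing more can be done
None
```

I snapped the slotted spatula into the free clips, blade at the heads' end, released it and handed the job in at about 13.5 s; the last pictures showed it seated and the plain spatula still on the board, but the hand-in gave no verdict.

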